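# Put the missing roller back into the roller table

### The job

One roller is missing from the middle of the short roller table that is screwed to the bench. Take the longer of the two spare rollers standing in the drilled block, lay it down flat on the bench and let go of it, then take it afresh, lower it into the two empty slots and press it down with the gripper until both axle ends are fully home under their spring catches; then let go. Do not drop it in, and leave the short spare, the paint can, the paint tray and the screwdriver where they are.

Things in the scene. Friction and masses are not known exactly. Their poses are not given: they have to be found in the camera images.
- roller: The longer spare, bare steel, about 0.4 kg: tube 50 mm in diameter, 140 mm long, with an axle stub 12 mm in diameter and 21 mm long out of each end (182 mm over all, ends alike). Origin at the tube's middle, z along the axle. It starts upright, lower stub in a hole of the block, the tube's rim on the block, origin 102 mm above the bench. Laid on the bench it stays, it hardly rolls.
- short_roller: The other spare, of the same make and diameter but its tube is only 90 mm long (132 mm over the stubs), too short for this table; it stands in the other hole of the block. Origin at the middle of the tube, z along the axle. To be left alone.
- end_a (a point): Point on the long roller's axle, 76.5 mm from the tube's middle on its +z side: the part of the stub that comes to lie inside the cheek's slot.
- end_b (a point): The same, 76.5 mm from the middle on the -z side.
- block: Dark hardwood block 190 x 75 x 32 mm (x, y, z), fixed to the bench, with two holes 14 mm wide and 23 mm deep at x = -55 and +55 mm in which the spares stand; either spare may be in either hole. Origin at the centre of its underside. The bench between it and the roller table, around world x = 0.50, y = 0.10, is always clear for 100 mm to each side.
- track: Grey steel roller table, fixed. Two cheeks 320 mm long (x), 82 high, 5 thick, inner faces at y = +-74 mm, with foot flanges out to +-109 mm. Rollers lie across it, axles along y, at x = -100 and +100 mm; the middle one is missing: 50 mm free each side of its tube. The tube goes between the cheeks with 4 mm play at each end; its top ends 9 mm below their top edge. Origin mid, on the bench, z up.
- seat_left (a point): Home of the axle's centre in the middle slot of the +y cheek: in the cheek's mid plane (76.5 mm from the middle), 48 mm above the bench. The open slot is 14 mm wide, its floor 42 mm above the bench, its mouth at the cheek's top edge (34 mm above this point), widened to 26 mm by flanks over the top 8 mm.
- seat_right (a point): The same in the middle slot of the -y cheek.
- catch_left (a joint): Sprung tongue, 23 mm long, outside the +y cheek, hung slantwise across the middle slot from a pivot 14 mm to -x of the slot's centre line, 29 mm above the home axle. 0 rad at rest; the axle meets it about 25 mm above home and pushes it down and aside (some 0.7 rad); it springs back to 0 over the axle that is home. The roller's weight does not open the two: they take some 10 to 20 N.
- catch_right (a joint): The same at the -y cheek.
- paint_can: Closed round paint can, 100 mm in diameter, 120 mm high, loose on the bench. Origin at the centre of its underside.
- paint_tray: Blue plastic paint tray, 150 x 230 mm, 50 mm high, loose on the bench. Origin at the centre of its underside.
- screwdriver: Screwdriver with a black handle, 160 mm long, lying on the bench with its handle towards its -x. Not needed. Origin at its underside.
Not all that is in view belongs to the job. Leave any purple look-alike of the roller alone.

How it is judged (in metres and radians):
On the way, in this order (a step that is already met when the one before it is completed fails the run):
1. the long roller has been laid down on the bench and let go (angle between roller's own z axis and vertical between 1.45 and 1.69 rad and height (world z) of roller below 0.035 m and contact force between the fingers and roller below 0.1 N and linear speed of roller below 0.03 m/s), for 0.2 s.
2. both axle ends have been brought down into the middle slots, within 3 mm of the floor, by the gripper that holds or presses the roller (contact force between the fingers and roller above 0.5 N and z of each of end_a, end_b in the frame of track below 0.051 m and x of end_a in the frame of track between -0.005 and 0.005 m and x of end_b in the frame of track between -0.005 and 0.005 m and y of roller in the frame of track between -0.008 and 0.008 m), for 0.1 s.
At the end, for the whole second after the job is handed in: Long roller at rest in the middle slots, both axle ends within 2.5 mm of home height and 5 mm of the slots' centre line, tube within 8 mm of the middle between the cheeks, both catches back over the axle (below 0.15 rad), short spare still upright within 20 mm of its place (z of end_a in the frame of track between 0.044 and 0.0505 m and z of end_b in the frame of track between 0.044 and 0.0505 m and x of end_a in the frame of track between -0.005 and 0.005 m and x of end_b in the frame of track between -0.005 and 0.005 m and y of roller in the frame of track between -0.008 and 0.008 m and value of joint each of catch_left, catch_right below 0.15 rad and linear speed of roller below 0.02 m/s and distance of short_roller from where it was at the start of the episode below 0.02 m and angle between short_roller's own z axis and vertical below 0.2 rad); the robot touches nothing.
It fails at once if the short spare is moved by more than 20 mm or knocked over (distance of short_roller from where it was at the start of the episode above 0.02 m or angle between short_roller's own z axis and vertical above 0.3 rad).
It fails at once if the paint can is moved by more than 20 mm or tipped (distance of paint_can from where it was at the start of the episode above 0.02 m or angle between paint_can's own z axis and vertical above 0.3 rad).
It fails at once if the paint tray is moved by more than 20 mm (distance of paint_tray from where it was at the start of the episode above 0.02 m).
It fails at once if the screwdriver is moved by more than 20 mm (distance of screwdriver from where it was at the start of the episode above 0.02 m).
It fails at once if the long roller is dropped into the roller table: it falls in the gap at over 0.3 m/s, out of the gripper (z of roller in the frame of track below 0.085 m and x of roller in the frame of track between -0.03 and 0.03 m and y of roller in the frame of track between -0.03 and 0.03 m and linear speed of roller above 0.3 m/s and contact force between the fingers and roller below 0.1 N).
It also fails if it takes over 51 s, if anything falls off the work surface, if the arm or the gripper's body presses on something with over 40 N, if the wrist force passes 120 N, or if a joint passes its speed limit or range.

### The arm

A 6-joint arm with a two-finger parallel gripper is mounted at the origin on the work surface. World frame = base frame: x ahead of the robot, y to its left, z up, the work surface at z = 0. Lengths are in mm, angles in rad, forces in N, time in s.
With the tool pointing down it reaches from about 350 to 925 mm from the base axis. Payload 6.4 kg.
Tool frame: the origin (TCP) lies at the very end of the fingers, on their centre line; the grasp point (between the pads) lies 19 mm behind it; z points along the fingers, y is the line along which they close (so a half turn about z gives the same grasp; the last joint's range is limited). The gripper opens to 94 mm and grips with 3 to 60 N. Pads are 16 mm wide; open, the fingers measure 119 mm over their backs; the gripper's body (75 mm by 177 mm) begins 78 mm behind the grasp point.
Start: joints at [0.953, 0.245, 1.558, -0, 1.339, -0.174], TCP at [279.092, 587.045, 205.455] pointing down, gripper open.
Joint ranges: [-3.13, 3.13], [-1.02, 2.26], [0.13, 2.54], [-0.95, 4.09], [0.21, 2.88], [-2.74, 2.74]. Speed limits (rad/s): [2.57, 2.57, 3.14, 3.14, 3.14, 3.14].

### API

Orientations are given as a unit quaternion [x, y, z, w].
In Python, from bench import bot gives the robot as it stands.
- The arm moves only by the shell command python3 -m crank 'ROWS'. ROWS is JSON, a list of rows, each an object with "xyz": the shift along the world's x, y, z in mm, a list of three; "angular": the turn, a rotation vector about the world's x, y, z in degrees, a list of three; "gripper": the opening, from -1 (shut) to 1 (fully open). A call has 1 to 10 rows; each row shifts and turns the commanded pose from where the row before left it; what a row does not reach is not made up. A row lasts 1/12 s, in which the tool goes at most 41.7 mm and 7.16 degrees, less where a joint would pass 70% of its speed; a pose out of reach is approached as far as the arm can. A call is refused whole if a number of a shift passes 41.7 or a number of a turn 7.16, either way. A call with a gripper value outside its range is refused whole. The fingers move at their own pace and stop on an object; the grip force is fixed at half the most. Time passes only in rows, so rows that do not move let the fingers close. It gives the time, the measured TCP pose, the force, the opening and the grip force at its end, in the units of the state.
- bot.state(): the state, without advancing time (a new reading comes with each control period).
- bot.capture(name): name is "side" or "top"; returns the picture (384x512x3 uint8, red, green, blue); there is no depth.
- bot.camera_info(name): a dict with "fx", "fy", "cx", "cy" (pixels), "cam_to_world" (4x4, takes a point from camera to world coordinates). Camera axes: x right, y down, z forward; pixel columns grow to the right and rows downward; lengths in mm; the calibration is good to about 2 mm. A picture is of the moment at which its call begins. camera_info takes no time and is no camera call.
- bot.hand_in(): hands the job in; it is judged then, once.
The state is a dict: "time_s": time; "joints": joint angles; "qvel": joint speeds; "effort": joint torques, N m; "eef_pos": TCP position; "ee_rot": TCP orientation; "contact_force": force on the tool from outside, world axes, zero at the start; "moment": the same for the moment, N m; "opening": finger opening in mm; "gripper_force": force on a finger pad.
Only numpy, scipy, OpenCV 4.12 (cv2) and the standard library are available. Lean on these libraries where they do the work, as an engineer would, in place of code of your own. Each camera call takes 0.05 s, during which the arm holds its last target. There are 200 camera calls.

## Working session

There is one attempt and no reset: what is moved stays moved. The work goes in short steps, Python scripts to look and compute and a shell command to move; the robot and the scene stay as the last step left them, time stands still between calls to the robot, and variables do not carry over. Pictures are saved under pics/ and viewed, at most 10 in all, crops included, and the job is handed in when it is done.

```bash
mkdir -p pics; ls; python3 - <<'E'
from bench import bot
import cv2,numpy as np
np.set_printoptions(precision=4,suppress=True)
for n in("top","side"):
    cv2.imwrite(f"pics/{n}0.png",bot.capture(n)[:,:,::-1]); c=bot.camera_info(n); print(n,c["fx"],c["fy"],c["cx"],c["cy"]);print(np.array(c["cam_to_world"]))
print(bot.state())
E
```

```text
pics
top 471.10127550906185 471.10127550906185 258.5079832228802 191.08657368210515
[[  -0.0232   -0.9968    0.0767  477.5649]
 [  -0.9997    0.0227   -0.0066   26.6136]
 [   0.0048   -0.0769   -0.997  1382.4566]
 [   0.        0.        0.        1.    ]]
side 387.91268002364046 387.91268002364046 266.3829572878448 193.44991728072623
[[   0.9483   -0.2016    0.245   351.884 ]
 [  -0.3166   -0.6529    0.6881 -653.2189]
 [   0.0212   -0.7301   -0.683   784.7558]
 [   0.        0.        0.        1.    ]]
{'time_s': 0.1, 'joints': array([ 0.9529,  0.2458,  1.5589, -0.    ,  1.3387, -0.1741]), 'qvel': array([ 0.0008, -0.    , -0.0029, -0.0009, -0.0044,  0.0016]), 'effort': array([  0.0001, -41.6917, -31.5525,   0.0687,   0.031 ,  -0.0001]), 'eef_pos': array([278.758 , 586.5952, 204.4619]), 'ee_rot': array([ 0.2201,  0.9755, -0.0008, -0.0003]), 'contact_force': array([ 0.8068, -0.6393,  0.3521]), 'moment': array([-0.0234,  0.0355,  0.0281]), 'gripper_force': 0.0, 'opening': 93.88337916320657}
```

View pics/top0.png

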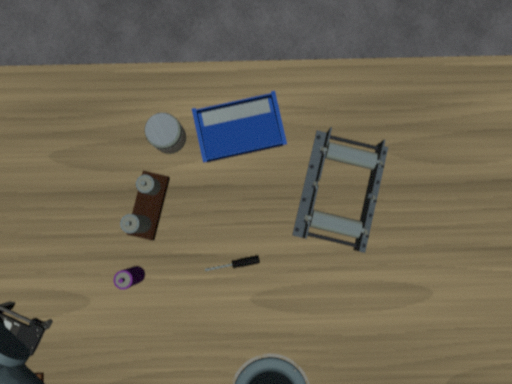

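View pics/side0.png

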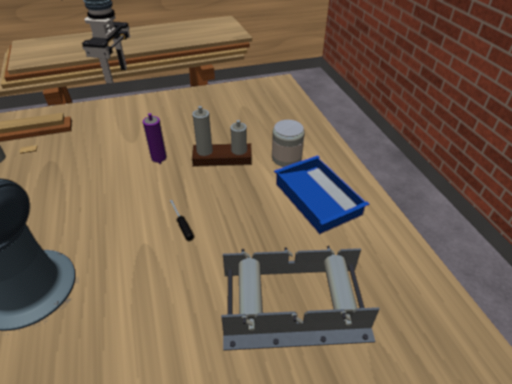

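Side view: the long spare is at about (202,132) and the short one at (239,140). The purple look-alike is at (155,138). In the top view they are at (130,224), (146,183) and (128,278). The long spare is therefore the taller grey one, in the hole nearer the robot. The track is at top (340,190). I'll check this in close crops.

```bash
python3 - <<'E'
import cv2,numpy as np
t=cv2.imread("pics/top0.png"); s=cv2.imread("pics/side0.png")
r=lambda im,x,y,w,h,k:cv2.resize(im[y:y+h,x:x+w],None,fx=k,fy=k,interpolation=cv2.INTER_CUBIC)
a=r(t,110,160,70,90,5); b=r(t,285,120,110,140,4); 
c=np.zeros((600,800,3),np.uint8); c[:450,:350]=a; c[:560,355:795]=b; cv2.imwrite("pics/c1.png",c)
a=r(s,215,240,165,115,4.8); cv2.imwrite("pics/c2.png",a); print(a.shape)
E
```

```text
(552, 792, 3)
```

View pics/c1.png

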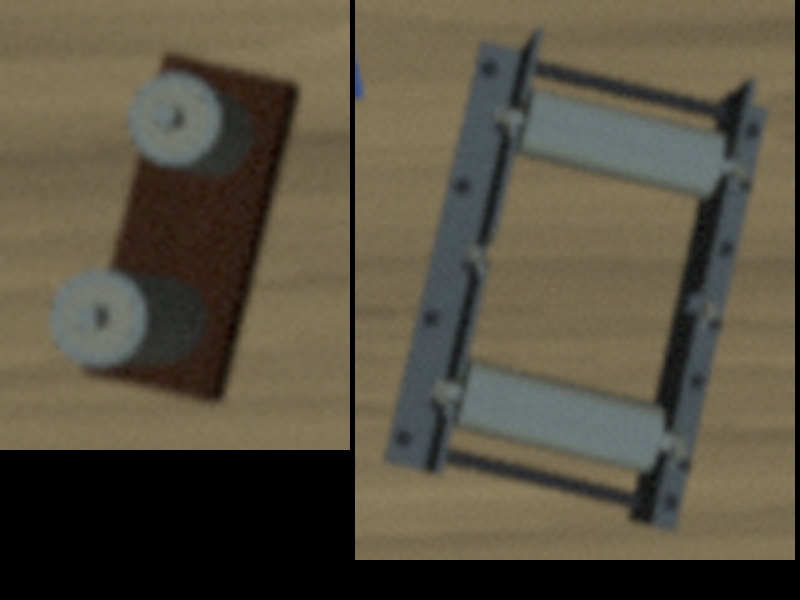

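View pics/c2.png

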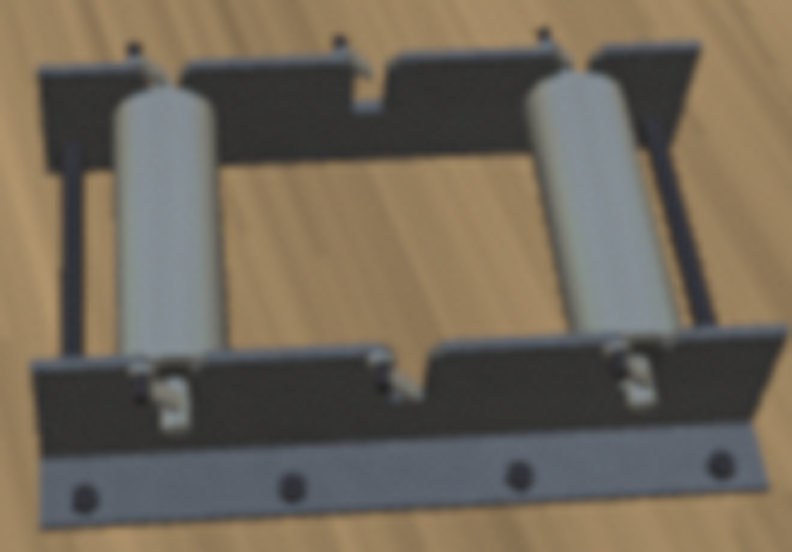

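The crops confirm it: the larger disc, the long spare, is at crop (99,318) and the short one is at (175,119). The middle slots are free, with the catches beside them. Next I fit the poses.

```bash
cat > h.py <<'E'
import numpy as np
from scipy.optimize import least_squares
from scipy.spatial.transform import Rotation as R
from bench import bot
C={n:bot.camera_info(n) for n in("top","side")}
def proj(n,P):
    c=C[n];T=np.linalg.inv(np.array(c["cam_to_world"]));p=T[:3,:3]@np.asarray(P,float)+T[:3,3]
    return np.array([c["fx"]*p[0]/p[2]+c["cx"],c["fy"]*p[1]/p[2]+c["cy"]])
def ray(n,u,v,z):
    c=C[n];M=np.array(c["cam_to_world"]);d=M[:3,:3]@[(u-c["cx"])/c["fx"],(v-c["cy"])/c["fy"],1];return M[:3,3]+d*(z-M[2,3])/d[2]
def fit(obs,x0):  # obs: (cam,(u,v),local) ; pose x,y,yaw
    W=lambda q,l:R.from_euler('z',q[2]).apply(l)+[q[0],q[1],0]
    f=lambda q:np.concatenate([proj(n,W(q,l))-uv for n,uv,l in obs])
    s=least_squares(f,x0,loss='soft_l1',x_scale=[100,100,1]);return s.x,f(s.x).reshape(-1,2)
E
python3 - <<'E'
from h import *
np.set_printoptions(precision=2,suppress=True)
k=lambda x0,y0,s,ox=0:(lambda x,y:(x0+(x-ox+.5)/s-.5,y0+(y+.5)/s-.5))
T=k(285,120,4,355);S=k(215,240,4.8);B=k(110,160,5)
o=[("top",T(385,460),(-160,109,4)),("top",T(480,42),(160,109,4)),("top",T(766,108),(160,-109,4)),("top",T(676,529),(-160,-109,4)),
("side",S(41,527),(-160,-109,0)),("side",S(769,488),(160,-109,0)),("side",S(35,372),(-160,-79,82)),("side",S(785,338),(160,-79,82)),
("side",S(40,72),(-160,74,82)),("side",S(700,47),(160,74,82)),("side",S(368,111),(0,74,42))]
for q0 in([480,-130,-.2],):
    for sub in(o,o[:4],o[4:]):
        q,r=fit(sub,q0);print("track",q,np.abs(r).max())
q,r=fit(o,q0);print(r)
L=[("top",B(99,318),172),("top",B(101,318),193),("side",(201,108.5),193)]
for n,uv,z in L: print("long",ray(n,*uv,z))
for n,uv,z in [("top",B(175,119),122),("side",(239,123),143)]: print("short",ray(n,*uv,z))
for n,uv in (("top",(123,281)),): print("purple",ray(n,*uv,120))
E
```

```text
track [ 580.23 -220.81   -0.26] 1.5475252772524186
track [ 580.42 -222.21   -0.25] 0.5048781161183626
track [ 580.23 -220.19   -0.26] 1.3723776477524439
[[-0.87  0.43]
 [-0.34 -0.49]
 [-0.06 -0.18]
 [-0.62  0.51]
 [-0.09  1.06]
 [ 0.28  0.79]
 [-0.9  -0.34]
 [ 1.55 -1.15]
 [-0.68  0.33]
 [ 0.8   0.  ]
 [ 0.12  0.04]]
long [495.83 351.04 172.  ]
long [495.49 344.4  193.  ]
long [497.16 340.54 193.  ]
short [602.24 323.48 122.  ]
short [601.5  310.83 143.  ]
purple [344.43 382.2  120.  ]
```

```bash
python3 - <<'E'
from h import *
import cv2
out=[]
for n,(x,y,w,h) in (("side",(185,95,75,75)),("top",(105,160,75,75))):
    im=cv2.imread(f"pics/{n}0.png")[y:y+h,x:x+w];k=5.3;im=cv2.resize(im,None,fx=k,fy=k,interpolation=cv2.INTER_CUBIC)
    for (X,Y,zs),col in (((496,350,(32,172,193)),(0,0,255)),((497,343,(32,172,193)),(0,255,0)),((602,322,(32,122,143)),(0,0,255)),((602,315,(32,122,143)),(0,255,0))):
        for z,rad in zip(zs,(25,25,6)):
            P=[((np.array(proj(n,(X+rad*np.cos(a),Y+rad*np.sin(a),z)))-[x,y]+.5)*k-.5) for a in np.linspace(0,6.28,40)]
            cv2.polylines(im,[np.round(P).astype(np.int32)],True,col,1)
    out.append(im)
cv2.imwrite("pics/ov.png",np.hstack(out))
E
```

```text
(no output)
```

View pics/ov.png

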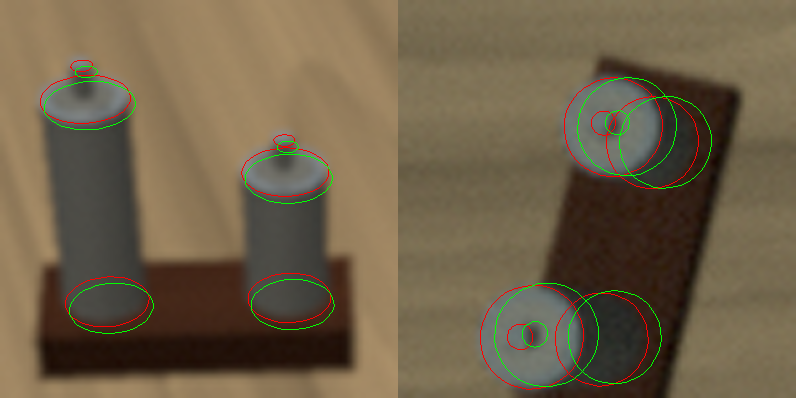

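The overlay puts the long spare at about (495,350) and the short one at about (602,322). The plan is to grip the tube tilted 55° outward along the radius, lift it, pitch it 90° so the tube is level, and lay it near (500,100).

```bash
python3 -m crank '[{"xyz":[12,-30,6],"angular":[0,0,6],"gripper":1},{"xyz":[12,-30,6],"angular":[0,0,6],"gripper":1},{"xyz":[12,-30,6],"angular":[0,0,6],"gripper":1},{"xyz":[12,-30,6],"angular":[0,0,6],"gripper":1},{"xyz":[12,-30,6],"angular":[0,0,6],"gripper":1},{"xyz":[12,-30,6],"angular":[0,0,6],"gripper":1},{"xyz":[12,-30,6],"angular":[0,0,6],"gripper":1},{"xyz":[12,-30,6],"angular":[0,0,6],"gripper":1},{"xyz":[12,-30,6],"angular":[0,0,6],"gripper":1},{"xyz":[12,-30,6],"angular":[0,0,6],"gripper":1}]'
python3 -m crank '[{"xyz":[0,0,0],"angular":[3.95,-5.64,0],"gripper":1},{"xyz":[0,0,0],"angular":[3.95,-5.64,0],"gripper":1},{"xyz":[0,0,0],"angular":[3.95,-5.64,0],"gripper":1},{"xyz":[0,0,0],"angular":[3.95,-5.64,0],"gripper":1},{"xyz":[0,0,0],"angular":[3.95,-5.64,0],"gripper":1},{"xyz":[0,0,0],"angular":[3.95,-5.64,0],"gripper":1},{"xyz":[0,0,0],"angular":[3.95,-5.64,0],"gripper":1},{"xyz":[0,0,0],"angular":[3.95,-5.64,0],"gripper":1},{"xyz":[0,0,0],"angular":[0,0,0],"gripper":1},{"xyz":[0,0,0],"angular":[0,0,0],"gripper":1}]'
cat > s.py <<'E'
from h import *
np.set_printoptions(precision=2,suppress=True)
s=bot.state();M=R.from_quat(s["ee_rot"]).as_matrix()
print(s["time_s"],"tcp",s["eef_pos"],"t",M[:,2].round(3),"close",M[:,1].round(3),"az",np.degrees(np.arctan2(M[1,1],M[0,1])),"grasp",s["eef_pos"]-19*M[:,2],"F",s["contact_force"],"M",s["moment"],"op",s["opening"],"gf",s["gripper_force"],"j",s["joints"])
E
python3 s.py
```

```text
time_s: 0.93
eef_pos: [399.1, 285.5, 265.4]
ee_rot: [-0.3, 0.954, -0.0, -0.0]
contact_force: [0.7, -0.4, -0.0]
opening: 93.7
gripper_force: 0.0
time_s: 1.77
eef_pos: [399.6, 286.9, 266.5]
ee_rot: [-0.263, 0.847, 0.14, 0.441]
contact_force: [0.0, -0.3, -1.7]
opening: 94.0
gripper_force: 0.0
1.7667 tcp [399.58 286.95 266.48] t [ 0.67  0.47 -0.57] close [-0.57  0.82  0.01] az 124.70615430704188 grasp [386.8  278.03 277.35] F [ 0.01 -0.29 -1.65] M [-0.15  0.36 -0.03] op 93.9725412971572 gf 0.0 j [ 0.19 -0.88  2.54  0.58  0.65 -2.29]
```

```bash
python3 -m crank '[{"xyz":[7,4,-21],"angular":[0,0,0],"gripper":1},{"xyz":[7,4,-21],"angular":[0,0,0],"gripper":1},{"xyz":[7,4,-21],"angular":[0,0,0],"gripper":1},{"xyz":[7,4,-21],"angular":[0,0,0],"gripper":1},{"xyz":[7,4,-22],"angular":[0,0,0],"gripper":1},{"xyz":[0,0,0],"angular":[0,0,0],"gripper":1},{"xyz":[0,0,0],"angular":[0,0,0],"gripper":1}]'; python3 s.py
```

```text
time_s: 2.35
eef_pos: [431.0, 311.4, 165.1]
ee_rot: [-0.264, 0.851, 0.137, 0.433]
contact_force: [0.3, -0.3, 0.6]
opening: 94.2
gripper_force: 0.0
2.35 tcp [431.03 311.39 165.08] t [ 0.67  0.46 -0.59] close [-0.57  0.82  0.01] az 124.5849115980748 grasp [418.41 302.61 176.24] F [ 0.28 -0.27  0.6 ] M [-0.14  0.31  0.01] op 94.19016437367776 gf 0.0 j [ 0.26 -0.48  2.52  0.99  0.33 -2.74]
```

```bash
python3 -m crank '[{"xyz":[0,-3,10],"angular":[-2.9,4.1,0],"gripper":1},{"xyz":[0,-3,10],"angular":[-2.9,4.1,0],"gripper":1},{"xyz":[10,7,-12],"angular":[0,0,0],"gripper":1},{"xyz":[10,7,-12],"angular":[0,0,0],"gripper":1},{"xyz":[0,0,0],"angular":[0,0,0],"gripper":1},{"xyz":[0,0,0],"angular":[0,0,0],"gripper":1}]'; python3 s.py
```

```text
time_s: 2.85
eef_pos: [451.5, 325.1, 157.2]
ee_rot: [-0.274, 0.871, 0.128, 0.388]
contact_force: [-0.2, -0.3, 0.1]
opening: 94.1
gripper_force: 0.0
2.85 tcp [451.5  325.1  157.15] t [ 0.61  0.43 -0.67] close [-0.58  0.82  0.01] az 125.13945783527853 grasp [439.99 316.84 169.81] F [-0.2  -0.34  0.09] M [-0.14  0.28 -0.04] op 94.09213636554445 gf 0.0 j [ 0.3  -0.35  2.41  0.75  0.36 -2.49]
```

```bash
python3 -m crank '[{"xyz":[11,6.6,-12.4],"angular":[0,0,0],"gripper":1},{"xyz":[11,6.6,-12.4],"angular":[0,0,0],"gripper":1},{"xyz":[11,6.6,-12.4],"angular":[0,0,0],"gripper":1},{"xyz":[11,6.6,-12.4],"angular":[0,0,0],"gripper":1},{"xyz":[11,6.6,-12.4],"angular":[0,0,0],"gripper":1},{"xyz":[0,0,0],"angular":[0,0,0],"gripper":1},{"xyz":[0,0,0],"angular":[0,0,0],"gripper":1}]'; python3 s.py
```

```text
time_s: 3.43
eef_pos: [510.5, 364.8, 115.8]
ee_rot: [-0.268, 0.873, 0.123, 0.388]
contact_force: [4.1, 0.1, 16.3]
opening: 94.1
gripper_force: 0.0
3.4333 tcp [510.52 364.8  115.84] t [ 0.61  0.42 -0.67] close [-0.56  0.83  0.01] az 124.24756853935769 grasp [498.89 356.78 128.54] F [ 4.07  0.14 16.27] M [ 1.5  -0.04 -0.38] op 94.10288993232928 gf 0.0 j [ 0.36 -0.04  2.24  1.02  0.22 -2.74]
```

```bash
python3 - <<'E'
from bench import bot
import cv2,numpy as np
s=bot.capture("side")[:,:,::-1];t=bot.capture("top")[:,:,::-1]
a=cv2.resize(s[40:190,120:320],None,fx=3,fy=3,interpolation=cv2.INTER_CUBIC);b=cv2.resize(t[150:320,80:180],None,fx=2.0,fy=2.0)
c=np.zeros((450,800,3),np.uint8);c[:,:600]=a;c[:340,600:]=b;cv2.imwrite("pics/g1.png",c)
E
python3 s.py
```

```text
3.5333 tcp [510.14 364.56 116.  ] t [ 0.61  0.42 -0.67] close [-0.56  0.83  0.01] az 124.2489538509634 grasp [498.51 356.53 128.69] F [ 4.33  0.16 16.5 ] M [ 1.45 -0.03 -0.38] op 94.2542641359375 gf 0.0 j [ 0.36 -0.04  2.24  1.02  0.22 -2.74]
```

View pics/g1.png

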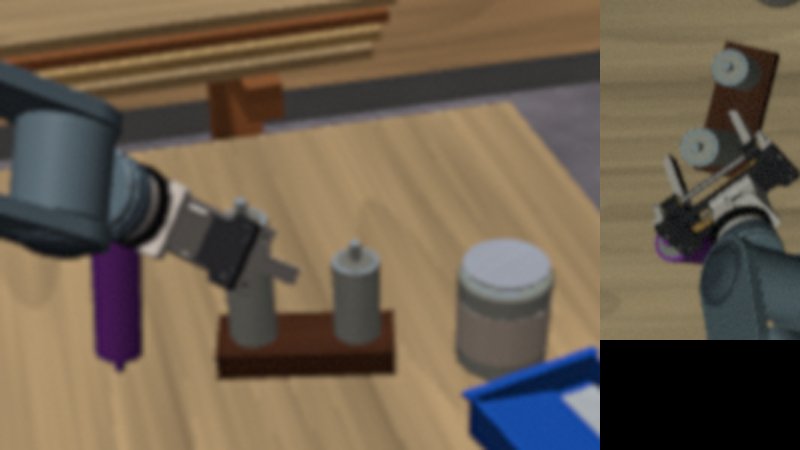

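The gripper body's left end rests on the purple roller with 16 N, and the fingers straddle the long spare. I'll back off, flip the wrist half a turn because joint 6 is at its limit, and come in from further to the right, clear of the purple one.

```bash
python3 -m crank '[{"xyz":[0,0,15],"angular":[0,0,0],"gripper":1},{"xyz":[-6,-6,20],"angular":[0,0,0],"gripper":1},{"xyz":[-8,-6,20],"angular":[0,0,0],"gripper":1},{"xyz":[-8,-6,20],"angular":[0,0,0],"gripper":1},{"xyz":[-8,-6,20],"angular":[4.3,3.0,-4.8],"gripper":1},{"xyz":[-4,-10,10],"angular":[4.3,3.0,-4.8],"gripper":1},{"xyz":[0,-15,0],"angular":[4.3,3.0,-4.8],"gripper":1},{"xyz":[0,-15,0],"angular":[4.3,3.0,-4.8],"gripper":1},{"xyz":[0,-15,0],"angular":[4.3,3.0,-4.8],"gripper":1},{"xyz":[0,-10,0],"angular":[4.3,3.0,-4.8],"gripper":1}]'
python3 -m crank '[{"xyz":[0,0,0],"angular":[4.3,3.0,-4.8],"gripper":1},{"xyz":[0,0,0],"angular":[4.3,3.0,-4.8],"gripper":1},{"xyz":[0,0,0],"angular":[4.3,3.0,-4.8],"gripper":1},{"xyz":[0,0,0],"angular":[4.3,3.0,-4.8],"gripper":1},{"xyz":[0,0,0],"angular":[4.3,3.0,-4.8],"gripper":1},{"xyz":[0,0,0],"angular":[4.3,3.0,-4.8],"gripper":1},{"xyz":[0,0,0],"angular":[4.3,3.0,-4.8],"gripper":1},{"xyz":[0,0,0],"angular":[4.3,3.0,-4.8],"gripper":1},{"xyz":[0,0,0],"angular":[4.3,3.0,-4.8],"gripper":1},{"xyz":[0,0,0],"angular":[4.3,3.0,-4.8],"gripper":1}]'
python3 s.py
```

```text
time_s: 4.37
eef_pos: [469.6, 272.6, 212.7]
ee_rot: [0.068, 0.913, 0.254, 0.311]
contact_force: [0.6, 0.7, -0.1]
opening: 93.8
gripper_force: 0.0
time_s: 5.2
eef_pos: [469.6, 273.5, 212.5]
ee_rot: [0.585, 0.703, 0.39, 0.104]
contact_force: [-0.6, 0.6, -0.2]
opening: 94.1
gripper_force: 0.0
5.2 tcp [469.62 273.45 212.49] t [ 0.6   0.43 -0.67] close [0.74 0.01 0.67] az 0.8488360582687917 grasp [458.15 265.34 225.29] F [-0.62  0.61 -0.16] M [-0.23  0.33  0.02] op 94.09339395110726 gf 0.0 j [ 0.13 -0.5   2.39  0.67  0.59 -0.49]
```

```bash
cat > d.py <<'E'
# usage: d.py az_deg tilt_deg close_az Gx Gy Gz : delta to that grasp pose
import sys
from h import *
np.set_printoptions(precision=2,suppress=True)
az,ti,ca,*G=map(float,sys.argv[1:]);G=np.array(G)
a,b=np.radians([az,ti]);t=np.array([np.sin(b)*np.cos(a),np.sin(b)*np.sin(a),-np.cos(b)])
y=np.array([np.cos(np.radians(ca)),np.sin(np.radians(ca)),0]);y-=t*(y@t);y/=np.linalg.norm(y)
s=bot.state();Rt=R.from_matrix(np.column_stack([np.cross(y,t),y,t]));rv=np.degrees((Rt*R.from_quat(s["ee_rot"]).inv()).as_rotvec())
d=G+19*t-s["eef_pos"];n=max(np.linalg.norm(rv)/6.9,np.linalg.norm(d)/25)
print("d",d,"rv",rv,"|rv|",np.linalg.norm(rv),"rows>=",n,"tcp*",G+19*t,"per",d/np.ceil(n),rv/np.ceil(n))
E
python3 d.py 62 50 -28 459 282 172
```

```text
d [ -3.78  21.4  -52.71] rv [ 33.29  34.76 -17.84] |rv| 51.33057096036978 rows>= 7.439213182662287 tcp* [465.83 294.85 159.79] per [-0.47  2.67 -6.59] [ 4.16  4.34 -2.23]
```

```bash
python3 -m crank '[{"xyz":[-0.5,2.5,-2],"angular":[4.16,4.34,-2.23],"gripper":1},{"xyz":[-0.5,2.5,-2],"angular":[4.16,4.34,-2.23],"gripper":1},{"xyz":[-0.5,2.5,-2],"angular":[4.16,4.34,-2.23],"gripper":1},{"xyz":[-0.5,2.5,-2],"angular":[4.16,4.34,-2.23],"gripper":1},{"xyz":[-0.5,2.5,-2],"angular":[4.16,4.34,-2.23],"gripper":1},{"xyz":[-0.5,2.5,-5],"angular":[4.16,4.34,-2.23],"gripper":1},{"xyz":[-0.5,2.5,-15],"angular":[4.16,4.34,-2.23],"gripper":1},{"xyz":[-0.5,2.5,-15],"angular":[4.16,4.34,-2.23],"gripper":1},{"xyz":[0,0,0],"angular":[0,0,0],"gripper":1},{"xyz":[0,0,0],"angular":[0,0,0],"gripper":1}]'
python3 s.py; python3 d.py 62 50 -28 495 350 108
```

```text
time_s: 6.03
eef_pos: [465.5, 293.3, 166.3]
ee_rot: [0.775, 0.47, 0.362, -0.216]
contact_force: [0.9, -0.5, 0.6]
opening: 94.1
gripper_force: 0.0
6.0333 tcp [465.52 293.31 166.32] t [ 0.36  0.68 -0.64] close [ 0.89 -0.47  0.01] az -27.735276667206364 grasp [458.7  280.47 178.55] F [ 0.86 -0.53  0.61] M [-0.35  0.23 -0.01] op 94.13177282136714 gf 0.0 j [-0.02 -0.25  2.32  1.05  0.91 -0.16]
d [ 36.31  69.54 -70.53] rv [ 0.2   0.21 -0.26] |rv| 0.3877091174149541 rows>= 4.219600816719897 tcp* [501.83 362.85  95.79] per [  7.26  13.91 -14.11] [ 0.04  0.04 -0.05]
```

```bash
python3 -m crank '[{"xyz":[6,11.6,-11.8],"angular":[0,0,0],"gripper":1},{"xyz":[6,11.6,-11.8],"angular":[0,0,0],"gripper":1},{"xyz":[6,11.6,-11.8],"angular":[0,0,0],"gripper":1},{"xyz":[6,11.6,-11.8],"angular":[0,0,0],"gripper":1},{"xyz":[6,11.6,-11.8],"angular":[0,0,0],"gripper":1},{"xyz":[6,11.6,-11.8],"angular":[0,0,0],"gripper":1},{"xyz":[0,0,0],"angular":[0,0,0],"gripper":1},{"xyz":[0,0,0],"angular":[0,0,0],"gripper":1}]'
python3 s.py; python3 d.py 62 50 -28 495 350 108
```

```text
time_s: 6.7
eef_pos: [502.0, 364.1, 97.0]
ee_rot: [0.775, 0.47, 0.363, -0.217]
contact_force: [-0.7, -1.2, -0.0]
opening: 94.2
gripper_force: 0.0
6.7 tcp [502.03 364.09  97.05] t [ 0.36  0.68 -0.64] close [ 0.89 -0.46  0.01] az -27.629402302366834 grasp [495.21 351.22 109.25] F [-0.67 -1.23 -0.  ] M [-0.34  0.25 -0.  ] op 94.16011587077298 gf 0.0 j [ 0.15  0.07  2.2   1.26  0.71 -0.32]
d [-0.2  -1.24 -1.26] rv [ 0.1   0.32 -0.37] |rv| 0.5018699074042318 rows>= 0.0727347691890191 tcp* [501.83 362.85  95.79] per [-0.2  -1.24 -1.26] [ 0.1   0.32 -0.37]
```

Free of contact and on target, so I'm closing.

```bash
python3 -m crank '[{"xyz":[0,0,-3],"angular":[0,0,0],"gripper":-1},{"xyz":[0,0,0],"angular":[0,0,0],"gripper":-1},{"xyz":[0,0,0],"angular":[0,0,0],"gripper":-1},{"xyz":[0,0,0],"angular":[0,0,0],"gripper":-1},{"xyz":[0,0,0],"angular":[0,0,0],"gripper":-1},{"xyz":[0,0,0],"angular":[0,0,0],"gripper":-1},{"xyz":[0,0,0],"angular":[0,0,0],"gripper":-1},{"xyz":[0,0,0],"angular":[0,0,0],"gripper":-1}]'
python3 s.py
```

```text
time_s: 7.37
eef_pos: [501.9, 363.6, 92.7]
ee_rot: [0.775, 0.469, 0.363, -0.218]
contact_force: [-1.5, -0.4, 1.4]
opening: 49.3
gripper_force: 29.9
7.3667 tcp [501.93 363.64  92.75] t [ 0.36  0.68 -0.64] close [ 0.89 -0.47  0.  ] az -27.738369982310076 grasp [495.12 350.76 104.95] F [-1.51 -0.36  1.42] M [-0.09  0.33  0.18] op 49.32230745031591 gf 29.928306341171265 j [ 0.15  0.08  2.2   1.27  0.7  -0.33]
```

```bash
python3 -m crank '[{"xyz":[0,0,5],"angular":[0,0,0],"gripper":-1},{"xyz":[0,0,8],"angular":[0,0,0],"gripper":-1},{"xyz":[0,0,10],"angular":[0,0,0],"gripper":-1},{"xyz":[0,0,15],"angular":[0,0,0],"gripper":-1},{"xyz":[0,0,15],"angular":[0,0,0],"gripper":-1},{"xyz":[0,0,15],"angular":[0,0,0],"gripper":-1},{"xyz":[0,0,15],"angular":[0,0,0],"gripper":-1},{"xyz":[0,-5,15],"angular":[0,0,0],"gripper":-1},{"xyz":[0,-15,15],"angular":[0,0,0],"gripper":-1},{"xyz":[0,-25,10],"angular":[0,0,0],"gripper":-1}]'
python3 s.py;python3 d.py 11 50 -79 505 100 180; python3 - <<'E'
from bench import bot
import cv2
cv2.imwrite("pics/g2.png",bot.capture("side")[:,:,::-1])
E
```

```text
time_s: 8.2
eef_pos: [501.1, 319.0, 216.2]
ee_rot: [0.775, 0.47, 0.362, -0.217]
contact_force: [0.3, -0.2, -3.6]
opening: 49.6
gripper_force: 29.9
8.2 tcp [501.08 318.97 216.16] t [ 0.36  0.68 -0.64] close [ 0.89 -0.46  0.  ] az -27.592100989702484 grasp [494.3  306.1  228.39] F [ 0.33 -0.21 -3.64] M [-0.87  0.47 -0.05] op 49.615892361970076 gf 29.935174584388733 j [ 0.04 -0.21  2.19  0.99  0.92 -0.02]
d [  18.21 -216.2   -48.38] rv [  0.21   0.1  -51.41] |rv| 51.40828334265639 rows>= 8.891570073695856 tcp* [519.29 102.78 167.79] per [  2.02 -24.02  -5.38] [ 0.02  0.01 -5.71]
```

View pics/g2.png

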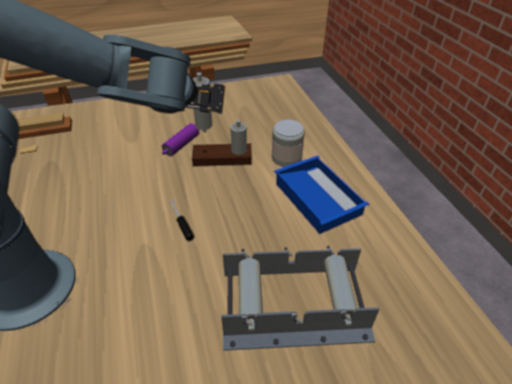

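The roller is held and lifted, still upright at (203,115). The purple one at (180,139) was knocked over by the earlier contact and now lies down; the listed items are untouched. Next I move over the clear bench.

```bash
python3 -m crank '[{"xyz":[2,-24,0],"angular":[0,0,-5.71],"gripper":-1},{"xyz":[2,-24,0],"angular":[0,0,-5.71],"gripper":-1},{"xyz":[2,-24,0],"angular":[0,0,-5.71],"gripper":-1},{"xyz":[2,-24,0],"angular":[0,0,-5.71],"gripper":-1},{"xyz":[2,-24,0],"angular":[0,0,-5.71],"gripper":-1},{"xyz":[2,-24,0],"angular":[0,0,-5.71],"gripper":-1},{"xyz":[2,-24,0],"angular":[0,0,-5.71],"gripper":-1},{"xyz":[2,-24,0],"angular":[0,0,-5.71],"gripper":-1},{"xyz":[2,-24,0],"angular":[0,0,-5.71],"gripper":-1},{"xyz":[0,0,0],"angular":[0,0,0],"gripper":-1}]'
python3 s.py;python3 d.py 11 -40 -79 505 100 140
```

```text
time_s: 9.08
eef_pos: [519.1, 101.4, 214.2]
ee_rot: [0.903, 0.085, 0.42, -0.038]
contact_force: [-0.5, 0.8, -3.9]
opening: 49.4
gripper_force: 29.9
9.0833 tcp [519.15 101.39 214.22] t [ 0.75  0.14 -0.64] close [ 0.18 -0.98  0.  ] az -79.35152745521684 grasp [504.86  98.75 226.46] F [-0.51  0.83 -3.87] M [-0.09  0.98  0.09] op 49.36730683844282 gf 29.935985505580902 j [-0.17 -0.58  2.45  0.57  0.5   0.82]
d [-26.14  -3.72 -88.78] rv [-16.73  88.34   0.12] |rv| 89.91088391564887 rows>= 13.030562886325923 tcp* [493.01  97.67 125.45] per [-1.87 -0.27 -6.34] [-1.19  6.31  0.01]
```

```bash
python3 -m crank '[{"xyz":[-2,0,0],"angular":[-1.19,6.31,0],"gripper":-1},{"xyz":[-2,0,0],"angular":[-1.19,6.31,0],"gripper":-1},{"xyz":[-2,0,0],"angular":[-1.19,6.31,0],"gripper":-1},{"xyz":[-2,0,0],"angular":[-1.19,6.31,0],"gripper":-1},{"xyz":[-2,0,-5],"angular":[-1.19,6.31,0],"gripper":-1},{"xyz":[-2,0,-5],"angular":[-1.19,6.31,0],"gripper":-1},{"xyz":[-2,0,-5],"angular":[-1.19,6.31,0],"gripper":-1},{"xyz":[-2,0,-5],"angular":[-1.19,6.31,0],"gripper":-1},{"xyz":[-2,0,-5],"angular":[-1.19,6.31,0],"gripper":-1},{"xyz":[-2,0,-5],"angular":[-1.19,6.31,0],"gripper":-1}]'
python3 -m crank '[{"xyz":[-2,0,-8],"angular":[-1.19,6.31,0],"gripper":-1},{"xyz":[-2,0,-8],"angular":[-1.19,6.31,0],"gripper":-1},{"xyz":[-1,-1,-8],"angular":[-1.19,6.31,0],"gripper":-1},{"xyz":[-1,-1,-8],"angular":[-1.19,6.31,0],"gripper":-1},{"xyz":[0,0,-5],"angular":[0,0,0],"gripper":-1},{"xyz":[0,0,0],"angular":[0,0,0],"gripper":-1},{"xyz":[0,0,0],"angular":[0,0,0],"gripper":-1}]'
python3 s.py;python3 d.py 11 -40 -79 505 100 28; python3 - <<'E'
from bench import bot
import cv2
cv2.imwrite("pics/g3.png",cv2.resize(bot.capture("side")[100:300,100:367,::-1],None,fx=3,fy=3,interpolation=cv2.INTER_CUBIC))
E
```

```text
time_s: 9.92
eef_pos: [500.4, 103.4, 185.5]
ee_rot: [0.987, 0.096, -0.125, 0.011]
contact_force: [-0.6, 0.1, -3.9]
opening: 49.4
gripper_force: 29.9
time_s: 10.5
eef_pos: [494.1, 100.8, 148.6]
ee_rot: [0.936, 0.09, -0.339, 0.03]
contact_force: [0.7, 0.5, -3.5]
opening: 49.4
gripper_force: 29.9
10.5 tcp [494.05 100.84 148.64] t [-0.63 -0.12 -0.77] close [ 0.19 -0.98 -0.  ] az -79.07852139881514 grasp [506.   103.09 163.24] F [ 0.69  0.55 -3.46] M [ 0.15 -0.59  0.03] op 49.44132409829469 gf 29.93558406829834 j [ 0.03  0.44  1.54 -0.1   1.84  1.42]
d [  -1.04   -3.17 -135.19] rv [-0.27  0.18  0.08] |rv| 0.3382473375211817 rows>= 5.409390934543845 tcp* [493.01  97.67  13.45] per [ -0.17  -0.53 -22.53] [-0.05  0.03  0.01]
```

View pics/g3.png

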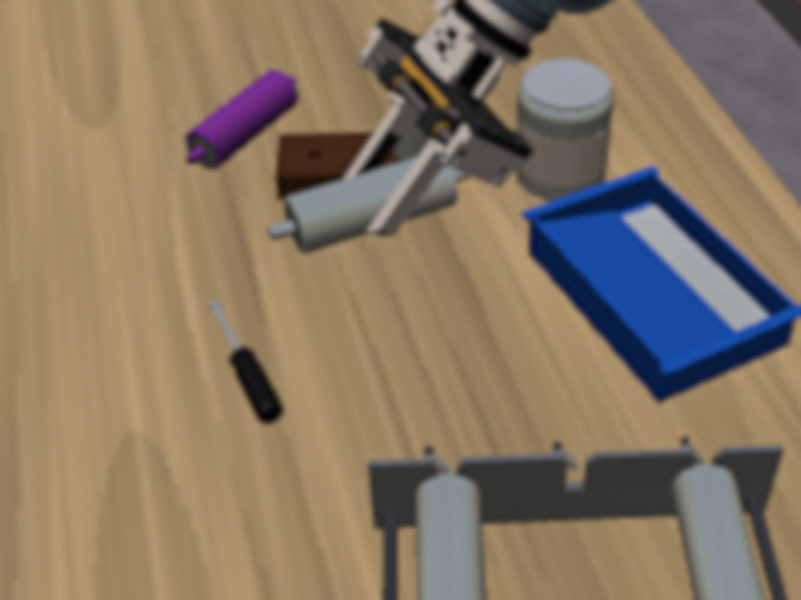

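The roller is level in the grip at about (370,200) in the crop. I'm lowering it now.

```bash
python3 -m crank '[{"xyz":[0,0,-20],"angular":[0,0,0],"gripper":-1},{"xyz":[0,0,-20],"angular":[0,0,0],"gripper":-1},{"xyz":[0,0,-20],"angular":[0,0,0],"gripper":-1},{"xyz":[0,0,-20],"angular":[0,0,0],"gripper":-1},{"xyz":[0,0,-20],"angular":[0,0,0],"gripper":-1},{"xyz":[0,0,-16],"angular":[0,0,0],"gripper":-1},{"xyz":[0,0,-8],"angular":[0,0,0],"gripper":-1},{"xyz":[0,0,-3],"angular":[0,0,0],"gripper":-1},{"xyz":[0,0,0],"angular":[0,0,0],"gripper":-1},{"xyz":[0,0,0],"angular":[0,0,0],"gripper":-1}]'
python3 -m crank '[{"xyz":[0,0,-1],"angular":[0,0,0],"gripper":-1},{"xyz":[0,0,-1],"angular":[0,0,0],"gripper":-1},{"xyz":[0,0,0],"angular":[0,0,0],"gripper":-1}]'
python3 s.py
```

```text
time_s: 11.38
eef_pos: [495.1, 100.5, 22.8]
ee_rot: [0.936, 0.09, -0.338, 0.031]
contact_force: [0.8, -0.0, -3.4]
opening: 49.5
gripper_force: 29.9
time_s: 11.63
eef_pos: [494.6, 100.5, 20.0]
ee_rot: [0.936, 0.09, -0.339, 0.031]
contact_force: [-0.3, 0.2, -4.0]
opening: 49.5
gripper_force: 29.9
11.6333 tcp [494.57 100.46  20.04] t [-0.63 -0.12 -0.77] close [ 0.19 -0.98 -0.  ] az -79.11245612634215 grasp [506.52 102.72  34.64] F [-0.3   0.25 -3.99] M [ 0.11 -0.64 -0.  ] op 49.51168289790857 gf 29.935185313224792 j [ 0.03  0.62  1.55 -0.1   1.65  1.44]
```

```bash
python3 -m crank '[{"xyz":[0,0,-2],"angular":[0,0,0],"gripper":-1},{"xyz":[0,0,-2],"angular":[0,0,0],"gripper":-1},{"xyz":[0,0,-1],"angular":[0,0,0],"gripper":-1},{"xyz":[0,0,0],"angular":[0,0,0],"gripper":-1}]'
python3 -m crank '[{"xyz":[0,0,-1],"angular":[0,0,0],"gripper":-1},{"xyz":[0,0,-1],"angular":[0,0,0],"gripper":-1},{"xyz":[0,0,0],"angular":[0,0,0],"gripper":-1}]'
python3 s.py
```

```text
time_s: 11.97
eef_pos: [493.9, 100.4, 14.3]
ee_rot: [0.936, 0.09, -0.34, 0.031]
contact_force: [0.1, -0.0, -3.8]
opening: 49.2
gripper_force: 29.9
time_s: 12.22
eef_pos: [494.2, 100.4, 13.5]
ee_rot: [0.936, 0.09, -0.34, 0.031]
contact_force: [-0.7, 0.3, 2.1]
opening: 49.7
gripper_force: 29.9
12.2167 tcp [494.24 100.44  13.48] t [-0.63 -0.12 -0.77] close [ 0.19 -0.98 -0.  ] az -79.12027440636648 grasp [506.23 102.7   28.05] F [-0.68  0.31  2.06] M [ 0.02  0.21 -0.04] op 49.70266440328896 gf 29.934675693511963 j [ 0.03  0.64  1.55 -0.1   1.64  1.44]
```

It touches the bench, so I let go and withdraw along the tool axis.

```bash
python3 -m crank '[{"xyz":[0,0,0],"angular":[0,0,0],"gripper":1},{"xyz":[0,0,0],"angular":[0,0,0],"gripper":1},{"xyz":[0,0,0],"angular":[0,0,0],"gripper":1},{"xyz":[0,0,0],"angular":[0,0,0],"gripper":1},{"xyz":[0,0,0],"angular":[0,0,0],"gripper":1},{"xyz":[0,0,0],"angular":[0,0,0],"gripper":1},{"xyz":[0,0,0],"angular":[0,0,0],"gripper":1},{"xyz":[0,0,0],"angular":[0,0,0],"gripper":1}]'
python3 -m crank '[{"xyz":[6,1,8],"angular":[0,0,0],"gripper":1},{"xyz":[12,2,15],"angular":[0,0,0],"gripper":1},{"xyz":[12,2,15],"angular":[0,0,0],"gripper":1},{"xyz":[12,2,15],"angular":[0,0,0],"gripper":1},{"xyz":[12,2,15],"angular":[0,0,0],"gripper":1},{"xyz":[12,2,15],"angular":[0,0,0],"gripper":1},{"xyz":[0,0,0],"angular":[0,0,0],"gripper":1},{"xyz":[0,0,0],"angular":[0,0,0],"gripper":1}]'
python3 s.py; python3 d.py 11 0 -79 500 101 100;python3 - <<'E'
from bench import bot
import cv2
cv2.imwrite("pics/top1.png",bot.capture("top")[:,:,::-1]);cv2.imwrite("pics/side1.png",bot.capture("side")[:,:,::-1])
E
```

```text
time_s: 12.88
eef_pos: [494.2, 100.4, 12.6]
ee_rot: [0.936, 0.09, -0.34, 0.031]
contact_force: [0.5, -0.4, -0.1]
opening: 93.5
gripper_force: 0.0
time_s: 13.55
eef_pos: [561.2, 111.5, 96.5]
ee_rot: [0.936, 0.09, -0.338, 0.031]
contact_force: [-0.1, -0.3, -0.1]
opening: 94.1
gripper_force: 0.0
13.55 tcp [561.2  111.52  96.48] t [-0.63 -0.12 -0.77] close [ 0.19 -0.98 -0.  ] az -79.11242839751402 grasp [573.13 113.78 111.1 ] F [-0.1  -0.32 -0.12] M [ 0.05 -0.09  0.04] op 94.11595634081894 gf 0.0 j [ 0.04  0.65  1.35 -0.09  1.83  1.43]
d [-61.2  -10.52 -15.48] rv [  7.42 -39.02   0.06] |rv| 39.7210211915765 rows>= 5.756669737909637 tcp* [500. 101.  81.] per [-10.2   -1.75  -2.58] [ 1.24 -6.5   0.01]
```

```bash
python3 -m crank '[{"xyz":[0,0,20],"angular":[1.06,-5.57,0],"gripper":1},{"xyz":[-5,25,15],"angular":[1.06,-5.57,0],"gripper":1},{"xyz":[-5,30,10],"angular":[1.06,-5.57,0],"gripper":1},{"xyz":[-5,30,0],"angular":[1.06,-5.57,0],"gripper":1},{"xyz":[-5,30,0],"angular":[1.06,-5.57,0],"gripper":1},{"xyz":[-5,30,0],"angular":[1.06,-5.57,0],"gripper":1},{"xyz":[-5,25,0],"angular":[1.06,-5.57,0],"gripper":1},{"xyz":[0,0,0],"angular":[0,0,0],"gripper":1}]'
cat > m.py <<'E'
from h import *
import cv2,sys
np.set_printoptions(precision=2,suppress=True)
for n in("top","side"):
    im=bot.capture(n)[:,:,::-1].copy();cv2.imwrite(f"pics/m_{n}{sys.argv[1]}.png",im)
    h=cv2.cvtColor(im,cv2.COLOR_BGR2HSV);m=((h[:,:,1]<60)).astype(np.uint8)
    c=proj(n,(503,102,25));P=np.array([proj(n,(503+x,102+y,25)) for x in(-115,115) for y in(-60,60)])
    roi=np.zeros_like(m);cv2.fillConvexPoly(roi,cv2.convexHull(P.astype(np.int32)),1);m&=roi
    k,lab,st,ce=cv2.connectedComponentsWithStats(m);i=1+np.argmax(st[1:,4]);print(n,"area",st[i],"pred",c)
    ys,xs=np.nonzero(lab==i);pts=np.stack([xs,ys],1).astype(np.float32);rc=cv2.minAreaRect(pts);print(rc)
    ctr=np.array(rc[0]);z=25
    W=np.array([ray(n,*p,z)[:2] for p in pts]);mu=W.mean(0);_,_,v=np.linalg.svd(W-mu,full_matrices=False);d=v[0]*np.sign(v[0][0])
    a=(W-mu)@d;b=(W-mu)@[-d[1],d[0]];print("mean",mu,"axis az",np.degrees(np.arctan2(d[1],d[0])),"along",a.min(),a.max(),"across",b.min(),b.max(),"mid",mu+d*(a.min()+a.max())/2+np.array([-d[1],d[0]])*(b.min()+b.max())/2)
E
python3 m.py 2; python3 s.py
```

```text
time_s: 14.32
eef_pos: [525.1, 284.4, 139.3]
ee_rot: [0.995, 0.098, -0.002, -0.001]
contact_force: [-1.0, 0.0, 0.8]
opening: 94.1
gripper_force: 0.0
top area [218 187  26  64 937] pred [229.84 219.15]
((230.49998474121094, 218.5), (64.32141876220703, 17.562807083129883), 79.11447143554688)
mean [504.54 100.3 ] axis az 9.921004575821648 along -91.74821383404367 93.16440561885716 across -25.570848760460674 24.944864343449797 mid [505.29 100.11]
side area [195 189  62  32 945] pred [226.03 204.69]
((225.4730224609375, 204.4224395751953), (17.452659606933594, 64.51323699951172), 70.82099914550781)
mean [503.92 104.44] axis az 12.206842124196658 along -91.46957706591803 92.34879200540405 across -34.53540957031961 35.18592724004052 mid [504.28 104.85]
14.4167 tcp [528.13 281.55 139.57] t [-0.01 -0.   -1.  ] close [ 0.19 -0.98 -0.  ] az -78.93130282111812 grasp [528.25 281.57 158.56] F [-0.39 -0.5   0.49] M [-0.02  0.1  -0.06] op 93.79972473572853 gf 0.0 j [0.3  0.2  1.74 0.   1.21 1.68]
```

```bash
python3 -m crank '[{"xyz":[-3,-25,0],"angular":[0,0,0],"gripper":1},{"xyz":[-4,-31,0],"angular":[0,0,0],"gripper":1},{"xyz":[-4,-31,0],"angular":[0,0,0],"gripper":1},{"xyz":[-4,-31,0],"angular":[0,0,0],"gripper":1},{"xyz":[-4,-31,0],"angular":[0,0,0],"gripper":1},{"xyz":[-4,-31,-20],"angular":[0,0,0],"gripper":1},{"xyz":[0,0,-25],"angular":[0,0,0],"gripper":1},{"xyz":[0,0,-25],"angular":[0,0,0],"gripper":1},{"xyz":[0,0,0],"angular":[0,0,0],"gripper":1},{"xyz":[0,0,0],"angular":[0,0,0],"gripper":1}]'
python3 s.py; python3 d.py 11 0 -79 504.7 101.5 27
```

```text
time_s: 15.25
eef_pos: [506.2, 100.3, 69.2]
ee_rot: [0.996, 0.095, -0.004, -0.0]
contact_force: [-0.7, -0.4, 0.6]
opening: 93.9
gripper_force: 0.0
15.25 tcp [506.17 100.35  69.19] t [-0.01  0.   -1.  ] close [ 0.19 -0.98 -0.  ] az -79.1501272207848 grasp [506.32 100.34  88.19] F [-0.72 -0.41  0.62] M [-0.03  0.1  -0.11] op 93.91121708497462 gf 0.0 j [-0.02  0.11  1.98 -0.    1.06  1.36]
d [ -1.47   1.15 -61.19] rv [-0.01 -0.46  0.15] |rv| 0.47928842916658115 rows>= 2.448699769539802 tcp* [504.7 101.5   8. ] per [ -0.49   0.38 -20.4 ] [-0.   -0.15  0.05]
```

```bash
python3 -m crank '[{"xyz":[-1.5,1,-18],"angular":[0,-0.46,0.15],"gripper":1},{"xyz":[0,0,-18],"angular":[0,0,0],"gripper":1},{"xyz":[0,0,-14],"angular":[0,0,0],"gripper":1},{"xyz":[0,0,-8],"angular":[0,0,0],"gripper":1},{"xyz":[0,0,-2],"angular":[0,0,0],"gripper":1},{"xyz":[0,0,0],"angular":[0,0,0],"gripper":1},{"xyz":[0,0,0],"angular":[0,0,0],"gripper":1}]'
python3 -m crank '[{"xyz":[0,0,0],"angular":[0,0,0],"gripper":-1},{"xyz":[0,0,0],"angular":[0,0,0],"gripper":-1},{"xyz":[0,0,0],"angular":[0,0,0],"gripper":-1},{"xyz":[0,0,0],"angular":[0,0,0],"gripper":-1},{"xyz":[0,0,0],"angular":[0,0,0],"gripper":-1},{"xyz":[0,0,0],"angular":[0,0,0],"gripper":-1},{"xyz":[0,0,0],"angular":[0,0,0],"gripper":-1},{"xyz":[0,0,0],"angular":[0,0,0],"gripper":-1}]'
python3 s.py
```

```text
time_s: 15.83
eef_pos: [506.9, 102.4, 11.9]
ee_rot: [0.995, 0.097, 0.003, 0.0]
contact_force: [0.4, 0.5, 0.4]
opening: 94.2
gripper_force: 0.0
time_s: 16.5
eef_pos: [505.7, 102.5, 10.7]
ee_rot: [0.995, 0.097, 0.002, 0.0]
contact_force: [0.3, 0.3, 0.2]
opening: 49.8
gripper_force: 30.0
16.5 tcp [505.67 102.49  10.68] t [ 0.01  0.   -1.  ] close [ 0.19 -0.98  0.  ] az -78.90540658282859 grasp [505.58 102.48  29.68] F [0.32 0.26 0.24] M [ 0.1   0.23 -0.02] op 49.820436417059355 gf 29.960459768772125 j [-0.02  0.21  2.01  0.    0.92  1.36]
```

Gripped afresh. Now lift, turn it across the track and carry it over.

```bash
python3 -m crank '[{"xyz":[0,0,8],"angular":[0,0,0],"gripper":-1},{"xyz":[0,0,20],"angular":[0,0,0],"gripper":-1},{"xyz":[0,0,25],"angular":[0,0,0],"gripper":-1},{"xyz":[0,0,25],"angular":[0,0,0],"gripper":-1},{"xyz":[0,0,25],"angular":[0,0,0],"gripper":-1},{"xyz":[2,-8,12],"angular":[0,0,5],"gripper":-1},{"xyz":[4,-18,0],"angular":[0,0,5],"gripper":-1},{"xyz":[5,-22,0],"angular":[0,0,5],"gripper":-1},{"xyz":[5,-22,0],"angular":[0,0,5],"gripper":-1},{"xyz":[5,-22,0],"angular":[0,0,5],"gripper":-1}]'
python3 s.py; python3 d.py -14.5 0 -14.5 580 -221 145
```

```text
time_s: 17.33
eef_pos: [526.0, 9.7, 125.4]
ee_rot: [0.95, 0.312, 0.002, -0.001]
contact_force: [0.6, 0.4, -4.4]
opening: 49.4
gripper_force: 30.0
17.3333 tcp [525.98   9.74 125.36] t [ 0.  0. -1.] close [ 0.59 -0.81 -0.  ] az -53.616162856036226 grasp [525.92   9.7  144.36] F [ 0.65  0.44 -4.37] M [-0.04  0.1  -0.01] op 49.447196231204416 gf 29.958146810531616 j [-0.2   0.04  1.94  0.    1.16  0.74]
d [  54.02 -230.74    0.64] rv [-0.19  0.12 39.12] |rv| 39.116764459314155 rows>= 9.479257557465402 tcp* [ 580. -221.  126.] per [  5.4  -23.07   0.06] [-0.02  0.01  3.91]
```

```bash
python3 -m crank '[{"xyz":[5.5,-24,0],"angular":[0,0,4],"gripper":-1},{"xyz":[5.5,-24,0],"angular":[0,0,4],"gripper":-1},{"xyz":[5.5,-24,0],"angular":[0,0,4],"gripper":-1},{"xyz":[5.5,-24,0],"angular":[0,0,4],"gripper":-1},{"xyz":[5.5,-24,0],"angular":[0,0,4],"gripper":-1},{"xyz":[5.5,-24,0],"angular":[0,0,4],"gripper":-1},{"xyz":[5.5,-24,0],"angular":[0,0,4],"gripper":-1},{"xyz":[5.5,-24,0],"angular":[0,0,4],"gripper":-1},{"xyz":[5,-20,0],"angular":[0,0,4],"gripper":-1},{"xyz":[2,-10,0],"angular":[0,0,2],"gripper":-1}]'
python3 -m crank '[{"xyz":[0,0,0],"angular":[0,0,0],"gripper":-1},{"xyz":[0,0,0],"angular":[0,0,0],"gripper":-1}]'
python3 s.py; python3 d.py -14.5 0 -14.5 580 -221 120
```

```text
time_s: 18.17
eef_pos: [577.4, -213.7, 125.2]
ee_rot: [0.798, 0.603, 0.002, -0.001]
contact_force: [-0.7, 0.3, -3.9]
opening: 49.4
gripper_force: 30.0
time_s: 18.33
eef_pos: [577.0, -211.3, 125.0]
ee_rot: [0.799, 0.602, 0.002, -0.002]
contact_force: [0.8, 0.8, -4.5]
opening: 49.4
gripper_force: 30.0
18.3333 tcp [ 576.98 -211.3   125.  ] t [ 0.    0.01 -1.  ] close [ 0.96 -0.28 -0.  ] az -16.000564478354285 grasp [ 576.97 -211.41  144.  ] F [ 0.81  0.8  -4.49] M [-0.03  0.1   0.02] op 49.382926339216844 gf 29.95127499103546 j [-0.54  0.25  1.71  0.01  1.19 -0.26]
d [  3.02  -9.7  -24.  ] rv [-0.32  0.02  1.5 ] |rv| 1.534808740350454 rows>= 1.0422981500494857 tcp* [ 580. -221.  101.] per [  1.51  -4.85 -12.  ] [-0.16  0.01  0.75]
```

```bash
python3 -m crank '[{"xyz":[1.5,-5,-8],"angular":[0,0,0.7],"gripper":-1},{"xyz":[1.5,-5,-10],"angular":[0,0,0.8],"gripper":-1},{"xyz":[0,0,-6],"angular":[0,0,0],"gripper":-1},{"xyz":[0,0,0],"angular":[0,0,0],"gripper":-1},{"xyz":[0,0,0],"angular":[0,0,0],"gripper":-1}]'
python3 s.py; cat > ov.py <<'E'
from h import *
import cv2,sys
X,Y,Z,az=map(float,sys.argv[2:6]);d=np.array([np.cos(np.radians(az)),np.sin(np.radians(az)),0]);out=[]
tx,ty,ta=580.2,-221.2,-.2555
W=lambda l:R.from_euler('z',ta).apply(l)+[tx,ty,0]
for n,(x,y,w,h),k in(("side",(218,230,162,125),4.9),):
    im=bot.capture(n)[:,:,::-1];cv2.imwrite(f"pics/raw{sys.argv[1]}.png",im);im=cv2.resize(im[y:y+h,x:x+w],None,fx=k,fy=k,interpolation=cv2.INTER_CUBIC)
    pl=lambda P,c:cv2.polylines(im,[np.round([(proj(n,p)-[x,y]+.5)*k-.5 for p in P]).astype(np.int32)],False,c,1)
    u=np.array([-d[1],d[0],0]);e=np.array([0,0,1.])
    for s in(-91,-70,70,91):
        r=25 if abs(s)==70 else 6
        pl([np.array([X,Y,Z])+s*d+r*(u*np.cos(a)+e*np.sin(a)) for a in np.linspace(0,6.29,40)],(0,0,255))
    for yy in(-79,74): pl([W(p) for p in((-160,yy,82),(-13,yy,82),(-7,yy,74),(-7,yy,42),(7,yy,42),(7,yy,74),(13,yy,82),(160,yy,82))],(0,255,0))
cv2.imwrite(f"pics/ov{sys.argv[1]}.png",im);print(im.shape)
E
python3 - <<'E'
from bench import bot
import cv2
cv2.imwrite("pics/topA.png",bot.capture("top")[:,:,::-1])
E
python3 ov.py A 580 -221 115.3 75.5
```

```text
time_s: 18.75
eef_pos: [580.0, -220.8, 100.4]
ee_rot: [0.79, 0.613, 0.002, -0.002]
contact_force: [0.2, 0.1, -4.0]
opening: 49.0
gripper_force: 30.0
18.75 tcp [ 579.99 -220.79  100.39] t [-0.    0.01 -1.  ] close [ 0.97 -0.25 -0.  ] az -14.386078485266063 grasp [ 579.99 -220.9   119.39] F [ 0.23  0.11 -4.02] M [-0.07  0.13 -0.01] op 49.02177169800205 gf 29.95456337928772 j [-0.55  0.29  1.71  0.01  1.15 -0.3 ]
(612, 794, 3)
```

View pics/ovA.png

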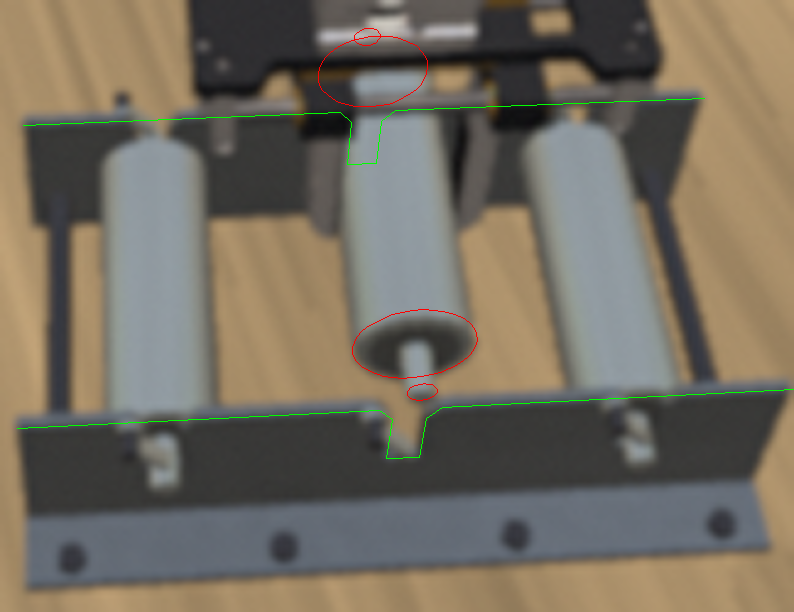

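Overlay: the held roller (near stub tip at (421,391)) and the near slot (floor corner at (420,458)) both match the models within about a pixel. I lower it slowly and watch the force.

```bash
python3 -m crank '[{"xyz":[0,0,-4],"angular":[0,0,0],"gripper":-1},{"xyz":[0,0,-4],"angular":[0,0,0],"gripper":-1},{"xyz":[0,0,-4],"angular":[0,0,0],"gripper":-1},{"xyz":[0,0,-4],"angular":[0,0,0],"gripper":-1},{"xyz":[0,0,-4],"angular":[0,0,0],"gripper":-1},{"xyz":[0,0,0],"angular":[0,0,0],"gripper":-1}]'; python3 s.py
python3 -m crank '[{"xyz":[0,0,-4],"angular":[0,0,0],"gripper":-1},{"xyz":[0,0,-4],"angular":[0,0,0],"gripper":-1},{"xyz":[0,0,-4],"angular":[0,0,0],"gripper":-1},{"xyz":[0,0,-2],"angular":[0,0,0],"gripper":-1},{"xyz":[0,0,0],"angular":[0,0,0],"gripper":-1}]'; python3 s.py
```

```text
time_s: 19.35
eef_pos: [580.0, -221.2, 80.3]
ee_rot: [0.79, 0.613, 0.002, -0.002]
contact_force: [0.2, 0.5, -4.2]
opening: 49.4
gripper_force: 30.0
19.35 tcp [ 579.97 -221.16   80.32] t [ 0.    0.01 -1.  ] close [ 0.97 -0.25 -0.  ] az -14.398624490036955 grasp [ 579.96 -221.26   99.32] F [ 0.21  0.52 -4.15] M [-0.02  0.11 -0.  ] op 49.39737693688561 gf 29.954484701156616 j [-0.55  0.32  1.71  0.01  1.11 -0.3 ]
time_s: 19.77
eef_pos: [580.2, -221.3, 66.8]
ee_rot: [0.79, 0.613, 0.002, -0.002]
contact_force: [-0.3, -0.1, -4.1]
opening: 49.3
gripper_force: 30.0
19.7667 tcp [ 580.23 -221.28   66.82] t [ 0.    0.01 -1.  ] close [ 0.97 -0.25 -0.  ] az -14.395164033885777 grasp [ 580.21 -221.38   85.82] F [-0.31 -0.13 -4.13] M [-0.05  0.09 -0.01] op 49.31925529228521 gf 29.9546018242836 j [-0.55  0.34  1.72  0.01  1.09 -0.3 ]
```

```bash
python3 -m crank '[{"xyz":[0,0,-2],"angular":[0,0,0],"gripper":-1},{"xyz":[0,0,-2],"angular":[0,0,0],"gripper":-1},{"xyz":[0,0,-2],"angular":[0,0,0],"gripper":-1},{"xyz":[0,0,-2],"angular":[0,0,0],"gripper":-1},{"xyz":[0,0,0],"angular":[0,0,0],"gripper":-1}]'; python3 s.py
python3 -m crank '[{"xyz":[0,0,-2],"angular":[0,0,0],"gripper":-1},{"xyz":[0,0,-2],"angular":[0,0,0],"gripper":-1},{"xyz":[0,0,-2],"angular":[0,0,0],"gripper":-1},{"xyz":[0,0,-2],"angular":[0,0,0],"gripper":-1},{"xyz":[0,0,0],"angular":[0,0,0],"gripper":-1}]'; python3 s.py
```

```text
time_s: 20.18
eef_pos: [580.3, -221.4, 59.3]
ee_rot: [0.79, 0.613, 0.002, -0.002]
contact_force: [-1.3, 0.2, -2.5]
opening: 49.6
gripper_force: 29.9
20.1833 tcp [ 580.28 -221.39   59.3 ] t [ 0.    0.01 -1.  ] close [ 0.97 -0.25 -0.  ] az -14.368536793584289 grasp [ 580.26 -221.48   78.3 ] F [-1.3   0.23 -2.5 ] M [0.13 0.41 0.12] op 49.59276884731227 gf 29.9398210644722 j [-0.55  0.35  1.72  0.01  1.08 -0.3 ]
time_s: 20.6
eef_pos: [580.6, -221.6, 53.3]
ee_rot: [0.79, 0.613, 0.002, -0.002]
contact_force: [-6.5, 3.0, 9.2]
opening: 49.0
gripper_force: 29.9
20.6 tcp [ 580.56 -221.65   53.25] t [ 0.  0. -1.] close [ 0.97 -0.25 -0.  ] az -14.332481321215349 grasp [ 580.54 -221.73   72.25] F [-6.55  3.04  9.2 ] M [0.53 1.37 0.47] op 48.9984681962582 gf 29.921271800994873 j [-0.55  0.36  1.72  0.    1.07 -0.3 ]
```

The catches are being pressed (about 13 N above the weight). Continuing down.

```bash
python3 -m crank '[{"xyz":[0,0,-2.5],"angular":[0,0,0],"gripper":-1},{"xyz":[0,0,-2.5],"angular":[0,0,0],"gripper":-1},{"xyz":[0,0,-2.5],"angular":[0,0,0],"gripper":-1},{"xyz":[0,0,-2.5],"angular":[0,0,0],"gripper":-1},{"xyz":[0,0,0],"angular":[0,0,0],"gripper":-1}]'; python3 s.py
python3 -m crank '[{"xyz":[0,0,-2.5],"angular":[0,0,0],"gripper":-1},{"xyz":[0,0,-2.5],"angular":[0,0,0],"gripper":-1},{"xyz":[0,0,-2.5],"angular":[0,0,0],"gripper":-1},{"xyz":[0,0,0],"angular":[0,0,0],"gripper":-1}]'; python3 s.py
```

```text
time_s: 21.02
eef_pos: [580.5, -221.9, 43.1]
ee_rot: [0.79, 0.613, 0.002, -0.001]
contact_force: [-5.3, 1.4, 5.7]
opening: 49.6
gripper_force: 30.0
21.0167 tcp [ 580.52 -221.92   43.08] t [ 0.  0. -1.] close [ 0.97 -0.25  0.  ] az -14.411262596667004 grasp [ 580.5  -222.     62.08] F [-5.31  1.42  5.7 ] M [0.33 1.19 0.05] op 49.578670773743 gf 29.99207854270935 j [-0.55  0.37  1.72  0.    1.05 -0.3 ]
time_s: 21.35
eef_pos: [580.4, -221.3, 34.5]
ee_rot: [0.79, 0.613, 0.002, -0.002]
contact_force: [-3.6, 1.4, 0.0]
opening: 49.0
gripper_force: 30.0
21.35 tcp [ 580.45 -221.31   34.51] t [ 0.    0.01 -1.  ] close [ 0.97 -0.25 -0.  ] az -14.430132584055285 grasp [ 580.43 -221.4    53.51] F [-3.61  1.43  0.02] M [ 0.11  0.7  -0.04] op 49.028167438053785 gf 30.00009834766388 j [-0.55  0.38  1.73  0.01  1.03 -0.3 ]
```

```bash
python3 -m crank '[{"xyz":[-0.5,0,-1],"angular":[0,0,0],"gripper":-1},{"xyz":[0,0,-1],"angular":[0,0,0],"gripper":-1},{"xyz":[0,0,0],"angular":[0,0,0],"gripper":-1}]'; python3 s.py
python3 -m crank '[{"xyz":[0,0,-1],"angular":[0,0,0],"gripper":-1},{"xyz":[0,0,-1],"angular":[0,0,0],"gripper":-1},{"xyz":[0,0,0],"angular":[0,0,0],"gripper":-1},{"xyz":[0,0,0],"angular":[0,0,0],"gripper":-1}]'; python3 s.py
```

```text
time_s: 21.6
eef_pos: [580.5, -221.4, 33.2]
ee_rot: [0.79, 0.613, 0.002, -0.001]
contact_force: [-5.0, 3.7, 7.3]
opening: 49.3
gripper_force: 30.0
21.6 tcp [ 580.47 -221.37   33.16] t [ 0.    0.01 -1.  ] close [ 0.97 -0.25  0.  ] az -14.416399327821063 grasp [ 580.43 -221.47   52.16] F [-4.96  3.69  7.3 ] M [ 0.5   1.02 -0.09] op 49.25359005863622 gf 30.003466308116913 j [-0.55  0.38  1.73  0.01  1.03 -0.3 ]
time_s: 21.93
eef_pos: [580.5, -221.4, 32.9]
ee_rot: [0.79, 0.613, 0.002, -0.002]
contact_force: [-10.6, 6.6, 17.2]
opening: 49.2
gripper_force: 30.0
21.9333 tcp [ 580.49 -221.41   32.9 ] t [ 0.    0.01 -1.  ] close [ 0.97 -0.25 -0.  ] az -14.403836950009287 grasp [ 580.47 -221.51   51.9 ] F [-10.58   6.6   17.17] M [ 0.98  1.88 -0.08] op 49.245131032067896 gf 30.009233057498932 j [-0.55  0.39  1.73  0.01  1.03 -0.3 ]
```

It sits on the floor, up-force 17 N. A little more press, then let go and look at the catches.

```bash
python3 -m crank '[{"xyz":[0.5,0,-1.5],"angular":[0.5,0,0],"gripper":-1},{"xyz":[0,0,-1.5],"angular":[0,0,0],"gripper":-1},{"xyz":[0,0,0],"angular":[0,0,0],"gripper":-1},{"xyz":[0,0,0],"angular":[0,0,0],"gripper":-1}]'; python3 s.py
python3 -m crank '[{"xyz":[0,0,2],"angular":[0,0,0],"gripper":-1},{"xyz":[0,0,1],"angular":[0,0,0],"gripper":1},{"xyz":[0,0,0],"angular":[0,0,0],"gripper":1},{"xyz":[0,0,0],"angular":[0,0,0],"gripper":1},{"xyz":[0,0,0],"angular":[0,0,0],"gripper":1},{"xyz":[0,0,0],"angular":[0,0,0],"gripper":1},{"xyz":[0,0,0],"angular":[0,0,0],"gripper":1},{"xyz":[0,0,0],"angular":[0,0,0],"gripper":1}]'; python3 s.py
```

```text
time_s: 22.27
eef_pos: [580.4, -221.4, 31.5]
ee_rot: [0.79, 0.613, 0.004, -0.006]
contact_force: [-15.9, 8.7, 27.9]
opening: 49.0
gripper_force: 30.0
22.2667 tcp [ 580.38 -221.38   31.52] t [-0.    0.01 -1.  ] close [ 0.97 -0.25 -0.01] az -14.384785621650746 grasp [ 580.41 -221.66   50.52] F [-15.88   8.68  27.92] M [ 1.48  3.27 -0.07] op 49.02845323713268 gf 30.016651153564453 j [-0.55  0.39  1.72  0.01  1.04 -0.31]
time_s: 22.93
eef_pos: [580.7, -221.6, 30.0]
ee_rot: [0.79, 0.613, 0.005, -0.005]
contact_force: [-0.5, -0.3, -0.6]
opening: 92.2
gripper_force: 0.0
22.9333 tcp [ 580.73 -221.63   29.97] t [ 0.    0.01 -1.  ] close [ 0.97 -0.25 -0.  ] az -14.402513925651697 grasp [ 580.69 -221.88   48.97] F [-0.48 -0.27 -0.57] M [-0.    0.03  0.02] op 92.23889522088258 gf 0.0 j [-0.55  0.39  1.72  0.01  1.03 -0.31]
```

```bash
python3 -m crank '[{"xyz":[0,0,10],"angular":[0,0,0],"gripper":1},{"xyz":[0,0,20],"angular":[0,0,0],"gripper":1},{"xyz":[0,0,25],"angular":[0,0,0],"gripper":1},{"xyz":[0,0,25],"angular":[0,0,0],"gripper":1},{"xyz":[0,0,30],"angular":[0,0,0],"gripper":1},{"xyz":[-5,30,25],"angular":[0,0,0],"gripper":1},{"xyz":[-8,35,20],"angular":[0,0,0],"gripper":1},{"xyz":[-8,35,20],"angular":[0,0,0],"gripper":1},{"xyz":[-8,35,0],"angular":[0,0,0],"gripper":1},{"xyz":[-8,30,0],"angular":[0,0,0],"gripper":1}]'
python3 ov.py B 580.2 -221.5 48 75.4
```

```text
time_s: 23.77
eef_pos: [544.1, -55.0, 208.0]
ee_rot: [0.79, 0.613, 0.006, -0.003]
contact_force: [0.1, 0.7, -1.3]
opening: 94.1
gripper_force: 0.0
(612, 794, 3)
```

View pics/ovB.png

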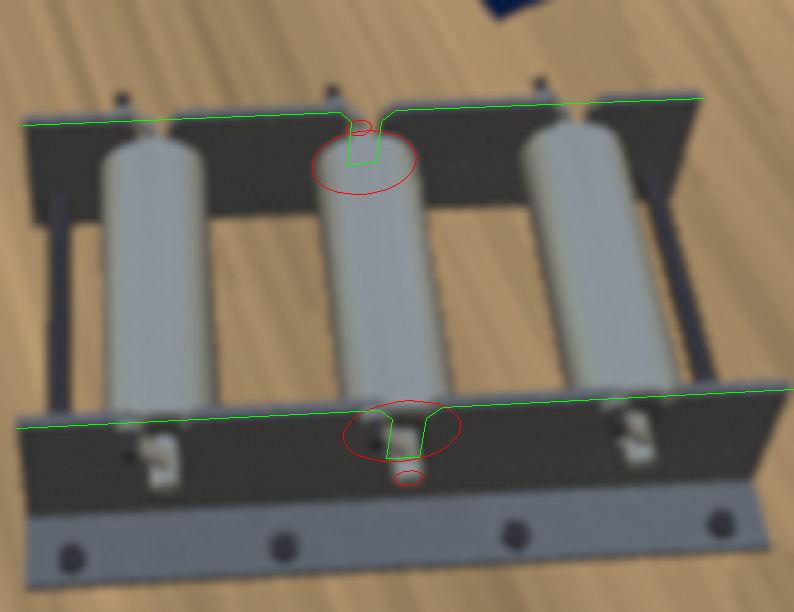

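Both ends look home: the near stub tip at (408,482) and the far rim at (364,131) line up with the neighbouring rollers and the home model, and the near catch looks like its neighbours. A numeric check of the catch patches follows.

```bash
python3 - <<'E'
from h import *
import cv2
im=cv2.imread("pics/rawB.png");W=lambda l:R.from_euler('z',-.2555).apply(l)+[580.2,-221.2,0]
def patch(x,y):  # rectified x-z plane at local y
    c=np.array([proj("side",W((x+a,y,b))) for a in range(-25,26) for b in range(90,30,-1)],np.float32).reshape(51,60,2)
    return cv2.cvtColor(cv2.remap(im,c[:,:,0],c[:,:,1],cv2.INTER_CUBIC),cv2.COLOR_BGR2GRAY).T
for nm,y in(("right",-84),("left",84)):
    p=[patch(x,y).astype(np.float32) for x in(-100,0,100)]
    def best(a,b):
        r=cv2.matchTemplate(a,np.ascontiguousarray(b[6:-6,6:-6]),cv2.TM_CCOEFF_NORMED);_,v,_,l=cv2.minMaxLoc(r);return round(v,3),(l[0]-6,l[1]-6)
    print(nm,"mid-l",best(p[0],p[1]),"mid-r",best(p[2],p[1]),"l-r",best(p[2],p[0]))
E
python3 s.py
```

```text
right mid-l (0.923, (-1, -4)) mid-r (0.944, (-2, -2)) l-r (0.811, (-1, 1))
left mid-l (0.945, (-1, -2)) mid-r (0.977, (0, -1)) l-r (0.949, (3, 1))
23.8167 tcp [542.32 -50.56 206.76] t [ 0.    0.01 -1.  ] close [ 0.97 -0.24 -0.  ] az -14.164627836601339 grasp [542.25 -50.85 225.76] F [ 0.21  3.58 -0.82] M [ 0.05  0.06 -0.  ] op 94.54062758089344 gf 0.0 j [-0.31 -0.    1.83  0.02  1.32 -0.07]
```

The middle catches match the home neighbours at both ends and nothing sits high, so I let the arm settle and hand in.

```bash
python3 -m crank '[{"xyz":[0,0,0],"angular":[0,0,0],"gripper":1},{"xyz":[0,0,0],"angular":[0,0,0],"gripper":1},{"xyz":[0,0,0],"angular":[0,0,0],"gripper":1}]'; python3 -c "
from bench import bot
print(bot.hand_in())"
```

```text
time_s: 24.07
eef_pos: [544.0, -57.4, 205.4]
ee_rot: [0.79, 0.613, 0.005, -0.004]
contact_force: [-0.3, -0.3, 0.5]
opening: 93.9
gripper_force: 0.0
the job is handed in; nothing more can be done
None
```

The long roller was laid on the bench, let go, taken afresh and pressed into the middle slots, and the last picture shows both ends home with the catches over them; I handed in at about 24 s, with no verdict shown, and on my first approach the gripper body knocked over the purple look-alike, which was to be left alone.

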